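# Unsnap the battery cover of a lock unit

### The arm

A 6-joint arm with a two-finger parallel gripper is mounted at the origin on a cart in front of the work surface, level with it; the furniture and walls round the work are solid. World frame = base frame: x ahead of the robot, y to its left, z up, the work surface at z = 0. Lengths are in m, angles in rad, forces in N, time in s.
With the tool pointing down it reaches from about 0.3 to 0.875 m from the base axis. Payload 6.4 kg.
Tool frame: the origin (TCP) lies at the very end of the fingers, on their centre line; the grasp point (between the pads) lies 19 mm behind it (ctrl.tcp_to_grasp is the distance from the TCP to the grasp point, in m); z points along the fingers, y is the direction in which the jaws open and shut (so a half turn about z gives the same grasp; the last joint's range is limited). The gripper opens to 85 mm and grips with 20 to 120 N. Pads are 22 mm wide; open, the fingers measure 114 mm over their backs; the gripper's body (76 mm by 85 mm) begins 54 mm behind the grasp point. The pads swing forward as they close: fully open they stand 13 mm farther back than shut.
Start: joints at [1.107, 0.181, 1.607, -0, 1.354, -0.206], TCP at [0.147, 0.556, 0.231] pointing down, gripper open.
Joint ranges: [-2.99, 2.99], [-0.89, 2.07], [0.3, 2.58], [-1.14, 4.28], [0, 2.63], [-3.12, 3.12]. Speed limits (rad/s): [2.57, 2.57, 3.01, 3.14, 3.14, 3.14].

### API

Orientations are given as a unit quaternion [w, x, y, z].
In Python, from bench import ctrl gives the robot as it stands. The module is installed in compiled form; this text tells all that it offers.
- The arm moves only by the tool drive_tool, never from a script. Its argument "deltas" is a list of rows, each an object with "slide": the shift along the tool's x, y, z as a fraction of full scale, a list of three; "delta_rot": the turn, a rotation vector about the tool's x, y, z as a fraction of full scale, a list of three; "hand": the opening, from 0 (shut) to 1 (fully open). In form: [{"slide": [tx, ty, tz], "delta_rot": [wx, wy, wz], "hand": hand}, ...]. A call has exactly 5 rows; each row shifts and turns the commanded pose from where the row before left it, along the tool's axes as they then stand; what a row does not reach is not made up. Full scale, the value 1, is 50 mm for a shift and 180 degrees for a turn. A row lasts 1/8 s, in which the tool goes at most 62.5 mm and 10.7 degrees, less where a joint would pass 70% of its speed; a pose out of reach is approached as far as the arm can. A call with a number of a shift or a turn outside -1 to 1 is refused whole. A call with a gripper value outside its range is refused whole. The fingers move at their own pace and stop on an object; the grip force is fixed at half the most. Time passes only in rows, so rows that do not move let the fingers close, or fill a call up. It gives the time, the measured TCP pose, the force and the opening at its end, in the units of the state.
- ctrl.get_obs(): the state, without advancing time (a new reading comes with each control period).
- ctrl.camera(name): name is "scene" or "side" or "wrist"; returns a dict with "frame" (384x512x3 uint8, red, green, blue), "mtx" (3x3 intrinsics, pixels), "dist" ([k1, k2, p1, p2, k3] as OpenCV has them; the pictures are not rectified), "R" (3x3) and "t" (3): a world point X has camera coordinates R X + t. Camera axes: x right, y down, z forward; pixel columns grow to the right and rows downward; lengths in m; the calibration is good to about 2 mm. A picture is of the moment at which its call begins. There is no depth.
- ctrl.hand_in(): hands the job in, once; it reports no verdict.
The state is a dict: "time_s": time; "q": joint angles; "dq": joint speeds; "joint_efforts": joint torques, N m; "eef_pos": TCP position; "eef_rot": TCP orientation; "wrist_force": force on the tool from outside, world axes, zero at the start; "torque": the same for the moment, N m; "opening": opening from 0.0 (shut) to 1.0 (fully open).
Only numpy, scipy, OpenCV 4.12 (cv2) and the standard library are available. Lean on these libraries where they do the work, as an engineer would, in place of code of your own. Each camera call takes 0.05 s, during which the arm holds its last target.

### The job

Take the battery cover off the electronic lock unit on the test board: pinch its sprung tab in towards the grip rib without crushing it or shoving the cover hard against its box, tip that end up while the tab is held in, then draw the two tongues at the other end out of their slot with a light hand, never forcing or levering on them. Lay the cover gently in the wooden tray, flat and outside up, and leave the small loose hardware lying about undisturbed.

Things in the scene. Friction and masses are not known exactly. Their poses are not given: they have to be found in the camera images.
- lock_unit: Grey lock unit fixed on a plywood board 230x120x12 mm. Origin: underside of the board, on the bench; x runs along the unit from the tab end (-x) to the raised head (+x), z up. Battery box: x -75..+61, y +-40, rim 52 mm above the bench. Head: x +62..+97, top 72 mm above the bench, thumb turn on it to 84 mm.
- slot_mouth (a point): Middle of the mouth of the slot in the head's face, (62, 0, 55) mm in lock_unit's frame, same axes. The slot is 60 wide, 6 high (52 to 58 mm above the bench), 11 mm deep; the cover's tongues lie 8 mm inside with 2 mm of height to spare, so tip the cover at most 0.2 rad while they are in. They are free once drawn over 9 mm towards -x.
- keeper (a point): Middle of the keeper bar, (-72.5, 0, 50) mm in lock_unit's frame, at the top of the box's tab-end wall. The tab's hook sits 3 mm under it, 1 mm lower. Hook and two stop ribs reach 9.5 mm below the rim: the tab end must rise over 10 mm (about 12) with the tab held in before the cover can be drawn towards -x.
- cover: Loose grey plastic cover, about 110 g, plate 137x76x4 mm (x -76..+61). Origin: underside of the plate; when shut it lies over lock_unit's origin, 52 mm above the bench, with the same axes. Skirts, stops and tab reach 9.5 mm below the plate; it lies flat on these, origin 9.5 mm above the floor under it.
- tab_grip (a point): Point to pinch, (-48, 0, 14) mm in the cover's frame, 10 mm above the plate's top, midway between two upright plates 20 mm tall: the sprung tab (outer face x = -66, 24 wide, 4 thick) and the fixed grip rib (inner face x = -30, 26 wide, 4 thick). Fingers close along the cover's x over both, tips just above the plate: 36 mm over both, 31 mm with the tab in.
- cover_tongues (a point): Point midway between the tips of the cover's two tongues (each 16 wide, 4 thick), at (70, 0, 2) mm in the cover's frame. Shut, the cover has 0.8 mm of play each way along the unit, 2 mm across; a pinch that is off centre shoves it against the box. Over 10 N between cover and unit does damage: centre the pinch by feel, tip about the tongues, and give way to the force felt.
- tab (a joint): How far the tab is pressed towards the rib: 0 at rest, 0.005 m at its stop. Its spring takes 3 N to start and 10.5 N at the stop; the hook is clear of the keeper beyond about 0.0035 m. A squeeze of 15 to 20 N holds it at the stop and carries the cover; over 40 N cracks it.
- tray: Fixed dark wooden tray 216 (x) x 150 (y) x 20 mm, walls and floor 7 mm, inside 202x136 mm; origin: centre of its underside, on the bench. The cover fits with its long side along the tray's x, either way round.
- padlock: Small loose brass padlock 59 x 38 x 13 mm, a bystander; origin: centre of its underside.
- hex_nut: Loose steel nut 35 x 30 x 16 mm, a bystander; origin: centre of its underside.
- knob: Loose brass door knob 35 mm across, 37 mm high, a bystander; origin: centre of its underside.
Mind the look-alikes: they are no part of the job. What is shaped like the cover but blue is not meant.

How it is judged:
By the outcome, as a careful person would: the job done as asked, in the order asked, and still so for the second after the job is handed in, with the robot touching nothing.
It also fails if it takes over 67 s, if anything falls off the work surface, if the arm or the gripper's body presses on something with over 40 N, if the wrist force passes 120 N, or if a joint passes its speed limit or range.

## Working session

There is one attempt and no reset: what is moved stays moved. The work goes in short steps, Python scripts to look and compute and a tool call to move; the robot and the scene stay as the last step left them, time stands still between calls to the robot, and variables do not carry over. Pictures are saved under pics/ and viewed, and the job is handed in when it is done.

Besides the shell and the picture viewer there is one more tool, called by a JSON object that holds its "op" and its "data". drive_tool: Moves the arm, as the interface text tells. Its arguments: {"type":"object","properties":{"deltas":{"type":"array","items":{"type":"object","properties":{"slide":{"type":"array","items":{"type":"number"}},"delta_rot":{"type":"array","items":{"type":"number"}},"hand":{"type":"number"}}}}},"required":["deltas"]}

```bash
mkdir -p pics
python3 - <<'E'
from bench import ctrl
import cv2,pickle
o=ctrl.get_obs();print(o, ctrl.tcp_to_grasp)
for n in ["scene","side","wrist"]:
    c=ctrl.camera(n);cv2.imwrite(f"pics/{n}0.png",c["frame"][:,:,::-1]);pickle.dump(c,open(f"{n}0.pkl","wb"))
    print(n,c["mtx"].tolist(),c["dist"],c["R"].tolist(),c["t"])
E
```

```text
{'time_s': 0.0, 'q': array([ 1.10668474e+00,  1.81544095e-01,  1.60801413e+00,  9.14358804e-07,
        1.35376249e+00, -2.06287169e-01]), 'dq': array([-4.17511955e-04, -1.38863053e-03, -5.38936000e-04, -2.20222338e-05,
        9.69745135e-04, -1.99614437e-04]), 'joint_efforts': array([-4.45682872e-04, -4.44896364e+01, -3.51321530e+01, -4.16591965e-04,
        9.27359273e-03,  2.13119881e-05]), 'eef_pos': array([0.14633885, 0.5555038 , 0.23037946]), 'eef_rot': array([-2.84650943e-04,  1.28555502e-01,  9.91701939e-01, -8.15796228e-04]), 'wrist_force': array([-0.01635785,  0.54883899,  0.3439701 ]), 'torque': array([ 0.01167582, -0.02979413, -0.04161532]), 'opening': 0.9968995490887637} 0.0187
scene [[469.82421535089185, 0.0, 262.72160699730694], [0.0, 469.82421535089185, 194.76867054693486], [0.0, 0.0, 1.0]] [-0.03767557  0.          0.          0.          0.        ] [[0.4727992741225977, -0.8811264103359051, -0.008780398493607712], [-0.6611033826599394, -0.3481149956882614, -0.6646489804494906], [0.5825831818931353, 0.32005030664807016, -0.747104167696678]] [-0.28528549  0.45981407  0.90727567]
side [[383.1950673334746, 0.0, 252.114372720497], [0.0, 383.1950673334746, 191.5119348577277], [0.0, 0.0, 1.0]] [-0.10172402  0.          0.          0.          0.        ] [[0.9985661062753184, 0.045863435799086735, 0.027609358102868797], [0.044388872915448706, -0.4211017475901265, -0.9059265677403645], [-0.02992255603128754, 0.9058531136079647, -0.42253375865995607]] [-0.62329703  0.0664836   1.11760149]
wrist [[273.7448117502132, 0.0, 260.08112254050866], [0.0, 273.7448117502132, 188.6100545289858], [0.0, 0.0, 1.0]] [0.00802072 0.         0.         0.         0.        ] [[0.2552540410281986, 0.9668728046694756, -0.0015343172288282607], [0.9146883617801371, -0.2409624678878859, 0.3244723253119604], [0.31335375434602003, -0.084226294350182, -0.9458939454173987]] [-0.5732167  -0.04214998  0.38061774]
```

View pics/scene0.png

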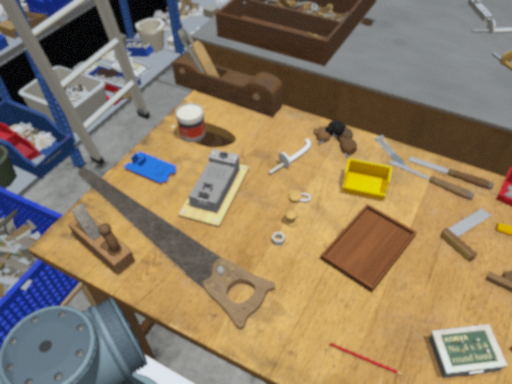

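View pics/side0.png

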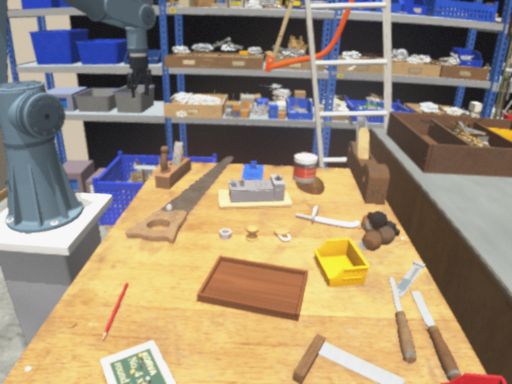

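View pics/wrist0.png

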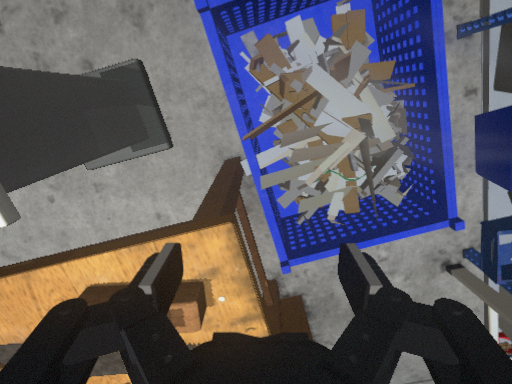

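The scene view shows two cover-shaped things. One is grey on the cream board at about (213,185), with its raised head at about (228,158). The other is blue and lies loose at about (150,167). The grey one on the lock unit is the cover meant. The tray is at about (368,247), and the nut, knob and padlock are at (278,238), (290,217) and (303,197). I'll confirm this in an enlarged crop.

Run:
```python
import cv2,pickle,numpy as np
a=pickle.load(open("scene0.pkl","rb"))["frame"][:,:,::-1]
b=pickle.load(open("side0.pkl","rb"))["frame"][:,:,::-1]
A=cv2.resize(a[135:255,120:320],None,fx=4,fy=4,interpolation=cv2.INTER_CUBIC)
cv2.imwrite("pics/cropA.png",A)
B=cv2.resize(b[150:250,205:305],None,fx=6,fy=6,interpolation=cv2.INTER_CUBIC)
cv2.imwrite("pics/cropB.png",B)
C=cv2.resize(a[195:295,310:425],None,fx=5,fy=5,interpolation=cv2.INTER_CUBIC)
cv2.imwrite("pics/cropC.png",C)
```

```text
(no output)
```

View pics/cropA.png

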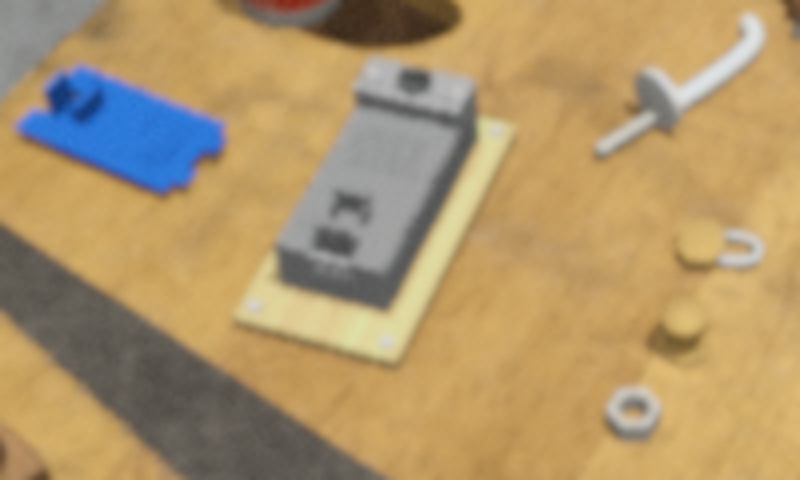

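View pics/cropB.png

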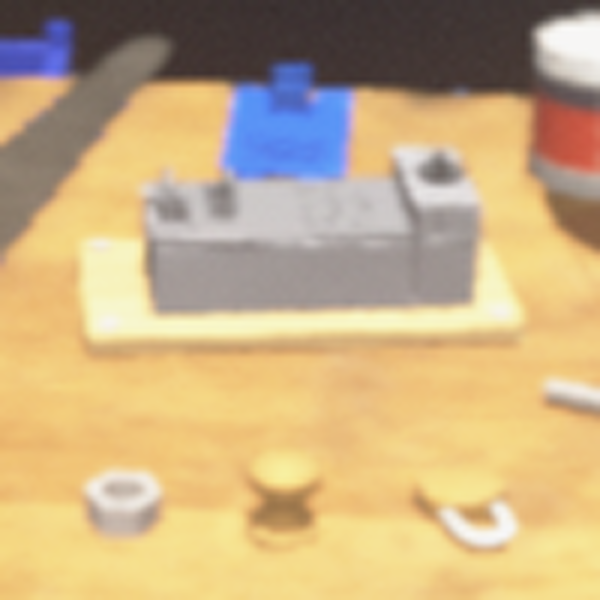

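View pics/cropC.png

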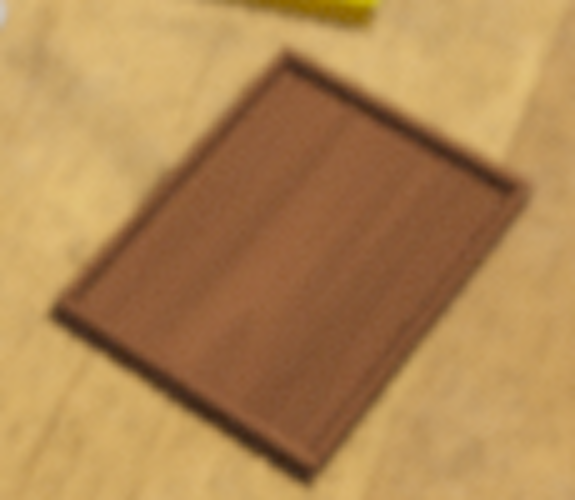

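```bash
cat > h.py <<'E'
import cv2,pickle,numpy as np
def ray(c,uv,z):
    p=cv2.undistortPoints(np.array([[uv]],float),c["mtx"],c["dist"])[0,0]
    d=c["R"].T@np.array([p[0],p[1],1]);o=-c["R"].T@c["t"]
    return o+d*(z-o[2])/d[2]
def proj(c,X):
    return cv2.projectPoints(np.array(X,float).reshape(-1,3),cv2.Rodrigues(c["R"])[0],c["t"],c["mtx"],c["dist"])[0][:,0]
E
python3 - <<'E'
from h import *
S=pickle.load(open("scene0.pkl","rb"));D=pickle.load(open("side0.pkl","rb"))
np.set_printoptions(precision=4,suppress=True)
def cr(c,pts,o,s,z):
    for p in pts:print(p,ray(c,((p[0]+.5)/s+o[0]-.5,(p[1]+.5)/s+o[1]-.5),z))
print("board");cr(S,[(235,318),(396,360),(515,125)],(120,135),4,.012);cr(D,[(88,338),(522,328),(80,243),(490,240)],(205,150),6,.012)
print("boxrim far/head scene");cr(S,[(280,250),(385,278)],(120,135),4,.054)
print("box side");cr(D,[(148,232)],(205,150),6,.054)
print("tray");cr(S,[(55,308),(287,50),(530,187),(312,468)],(310,195),5,.02)
print("small z.01");cr(S,[(635,412),(684,335),(715,245)],(120,135),4,.01);cr(D,[(122,505),(282,525),(470,505)],(205,150),6,.008)
E
```

```text
board
(235, 318) [0.4999 0.2001 0.012 ]
(396, 360) [0.52   0.0861 0.012 ]
(515, 125) [0.7459 0.1239 0.012 ]
(88, 338) [0.5194 0.0822 0.012 ]
(522, 328) [0.742  0.1158 0.012 ]
(80, 243) [0.5008 0.1962 0.012 ]
(490, 240) [0.7291 0.2244 0.012 ]
boxrim far/head scene
(280, 250) [0.536 0.182 0.054]
(385, 278) [0.5477 0.1078 0.054 ]
box side
(148, 232) [0.5459 0.1233 0.054 ]
tray
(55, 308) [ 0.5481 -0.1909  0.02  ]
(287, 50) [ 0.759  -0.2346  0.02  ]
(530, 187) [ 0.7295 -0.3764  0.02  ]
(312, 468) [ 0.5217 -0.3327  0.02  ]
small z.01
(635, 412) [ 0.5568 -0.0706  0.01  ]
(684, 335) [ 0.6282 -0.0706  0.01  ]
(715, 245) [ 0.7097 -0.0547  0.01  ]
(122, 505) [ 0.5537 -0.0717  0.008 ]
(282, 525) [ 0.6263 -0.0821  0.008 ]
(470, 505) [ 0.7106 -0.0574  0.008 ]
```

{"op": "drive_tool", "data": {"deltas": [{"slide": [-1, -0.55, 0], "delta_rot": [0, 0, 0], "hand": 1}, {"slide": [-1, -0.55, 0], "delta_rot": [0, 0, 0], "hand": 1}, {"slide": [-1, -0.55, 0], "delta_rot": [0, 0, 0], "hand": 1}, {"slide": [-1, -0.55, 0], "delta_rot": [0, 0, 0], "hand": 1}, {"slide": [-1, -0.55, 0], "delta_rot": [0, 0, 0], "hand": 1}]}}

```text
time_s: 0.78
eef_pos: [0.3543, 0.3579, 0.2312]
eef_rot: [0.0, 0.128, 0.992, 0.0]
wrist_force: [0.2, 1.5, 0.6]
opening: 1.0
```

{"op": "drive_tool", "data": {"deltas": [{"slide": [-1, -0.55, 0], "delta_rot": [0, 0, 0], "hand": 1}, {"slide": [-1, -0.55, 0], "delta_rot": [0, 0, 0], "hand": 1}, {"slide": [-1, -0.55, 0], "delta_rot": [0, 0, 0], "hand": 1}, {"slide": [-1, -0.55, 0], "delta_rot": [0, 0, 0], "hand": 1}, {"slide": [-1, -0.55, 0], "delta_rot": [0, 0, 0], "hand": 1}]}}

```text
time_s: 1.4
eef_pos: [0.561, 0.1611, 0.2311]
eef_rot: [-0.0, 0.129, 0.992, 0.0]
wrist_force: [0.3, 0.7, -0.3]
opening: 0.997
```

{"op": "drive_tool", "data": {"deltas": [{"slide": [0, 0, 0], "delta_rot": [0, 0, 0.0528], "hand": 1}, {"slide": [0, 0, 0], "delta_rot": [0, 0, 0.0528], "hand": 1}, {"slide": [0, 0, 0], "delta_rot": [0, 0, 0.0528], "hand": 1}, {"slide": [0, 0, 0], "delta_rot": [0, 0, 0.0528], "hand": 1}, {"slide": [0, 0, 0], "delta_rot": [0, 0, 0.0528], "hand": 1}]}}

```text
time_s: 2.02
eef_pos: [0.5597, 0.1626, 0.2309]
eef_rot: [-0.0, 0.52, 0.854, -0.0]
wrist_force: [-0.2, -0.2, 0.4]
opening: 0.998
```

{"op": "drive_tool", "data": {"deltas": [{"slide": [0, 0, 0], "delta_rot": [0, 0, 0.0528], "hand": 1}, {"slide": [0, 0, 0], "delta_rot": [0, 0, 0.0528], "hand": 1}, {"slide": [0, 0, 0], "delta_rot": [0, 0, 0], "hand": 1}, {"slide": [0, 0, 0], "delta_rot": [0, 0, 0], "hand": 1}, {"slide": [0, 0, 0], "delta_rot": [0, 0, 0], "hand": 1}]}}

```text
time_s: 2.65
eef_pos: [0.5599, 0.1626, 0.2312]
eef_rot: [-0.0, 0.651, 0.759, -0.0]
wrist_force: [-0.9, 0.4, 0.5]
opening: 0.999
```

Run:
```python
from bench import ctrl
import cv2,pickle
o=ctrl.get_obs();print(o)
for n in ["wrist"]:
    c=ctrl.camera(n);c["obs"]=o;cv2.imwrite(f"pics/{n}1.png",c["frame"][:,:,::-1]);pickle.dump(c,open(f"{n}1.pkl","wb"))
```

```text
{'time_s': 2.65, 'q': array([ 7.92260971e-02,  1.98652838e-01,  1.58623739e+00, -3.77304659e-05,
        1.35683235e+00, -7.43712857e-02]), 'dq': array([ 1.86259464e-03, -4.99700029e-04, -4.83071986e-04,  4.44429747e-04,
       -9.12237448e-05,  9.81817314e-03]), 'joint_efforts': array([ 4.92501749e-04, -4.54063153e+01, -3.51855969e+01, -2.70638584e-04,
        2.16081971e-03, -2.83606636e-02]), 'eef_pos': array([0.55991163, 0.16261153, 0.23122234]), 'eef_rot': array([-3.27557317e-05,  6.50767981e-01,  7.59276649e-01, -5.90493830e-05]), 'wrist_force': array([-0.8710909 ,  0.44445433,  0.5412691 ]), 'torque': array([ 0.00661692,  0.0127643 , -0.01622474]), 'opening': 0.9993936336771323}
```

View pics/wrist1.png

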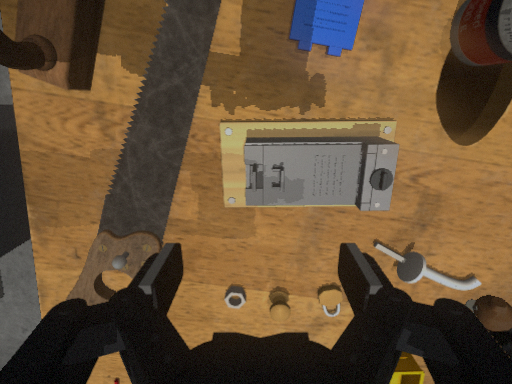

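Run:
```python
from h import *
c=pickle.load(open("wrist1.pkl","rb"))
print(-c["R"].T@c["t"], c["R"][2])
cv2.imwrite("pics/cropW.png",cv2.resize(c["frame"][110:220,215:405,::-1],None,fx=4.2,fy=4.2,interpolation=cv2.INTER_CUBIC))
```

```text
[0.54729803 0.24446731 0.37353334] [ 0.04927963 -0.32114083 -0.94574843]
```

View pics/cropW.png

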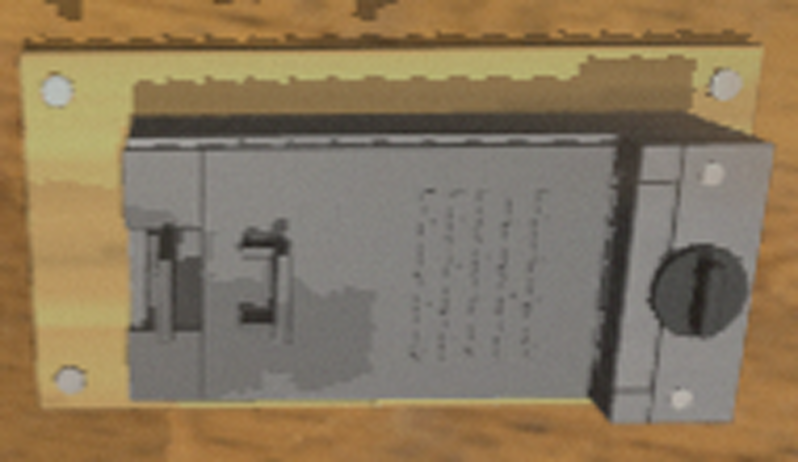

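Run:
```python
from h import *
np.set_printoptions(precision=4,suppress=True)
c=pickle.load(open("wrist1.pkl","rb"))
f=lambda p,z:ray(c,((p[0]+.5)/4.2+215-.5,(p[1]+.5)/4.2+110-.5),z)
for p,z in [((22,52),.012),((762,45),.012),((42,407),.012),((124,150),.056),((131,401),.056),((594,401),.056),((618,147),.056),((770,145),.072),((735,420),.072),((699,290),.084),((160,233),.076),((166,342),.076),((284,240),.076),((285,342),.076)]:print(p,f(p,z))
```

```text
(22, 52) [0.5011 0.2034 0.012 ]
(762, 45) [0.7244 0.2399 0.012 ]
(42, 407) [0.5202 0.0872 0.012 ]
(124, 150) [0.5374 0.1864 0.056 ]
(131, 401) [0.5495 0.1123 0.056 ]
(594, 401) [0.6858 0.1334 0.056 ]
(618, 147) [0.6722 0.208  0.056 ]
(770, 145) [0.7051 0.2164 0.072 ]
(735, 420) [0.7199 0.1395 0.072 ]
(699, 290) [0.6924 0.178  0.084 ]
(160, 233) [0.5504 0.1696 0.076 ]
(166, 342) [0.5565 0.1395 0.076 ]
(284, 240) [0.5833 0.1728 0.076 ]
(285, 342) [0.5888 0.1444 0.076 ]
```

{"op": "drive_tool", "data": {"deltas": [{"slide": [-0.046, 0.054, 0.58], "delta_rot": [0, 0, -0.0024], "hand": 1}, {"slide": [-0.046, 0.054, 0.58], "delta_rot": [0, 0, 0], "hand": 1}, {"slide": [-0.046, 0.054, 0.58], "delta_rot": [0, 0, 0], "hand": 1}, {"slide": [-0.046, 0.054, 0.58], "delta_rot": [0, 0, 0], "hand": 1}, {"slide": [0, 0, 0], "delta_rot": [0, 0, 0], "hand": 1}]}}

```text
time_s: 3.32
eef_pos: [0.5701, 0.155, 0.1128]
eef_rot: [-0.002, 0.648, 0.761, -0.002]
wrist_force: [-0.4, 0.5, 0.2]
opening: 1.009
```

Run:
```python
from bench import ctrl
from h import *
o=ctrl.get_obs();print(o["eef_pos"],o["eef_rot"],o["wrist_force"])
c=ctrl.camera("wrist");c["obs"]=o;pickle.dump(c,open("wrist2.pkl","wb"))
cv2.imwrite("pics/wrist2.png",cv2.resize(c["frame"][:,:,::-1],(800,600),interpolation=cv2.INTER_CUBIC))
print(proj(c,[o["eef_pos"]]))
```

```text
[0.57014507 0.15496162 0.1128001 ] [-0.00192091  0.64838205  0.76131036 -0.00188703] [-0.35993303  0.45854396  0.21197635]
[[260.11312496 242.97090445]]
```

View pics/wrist2.png

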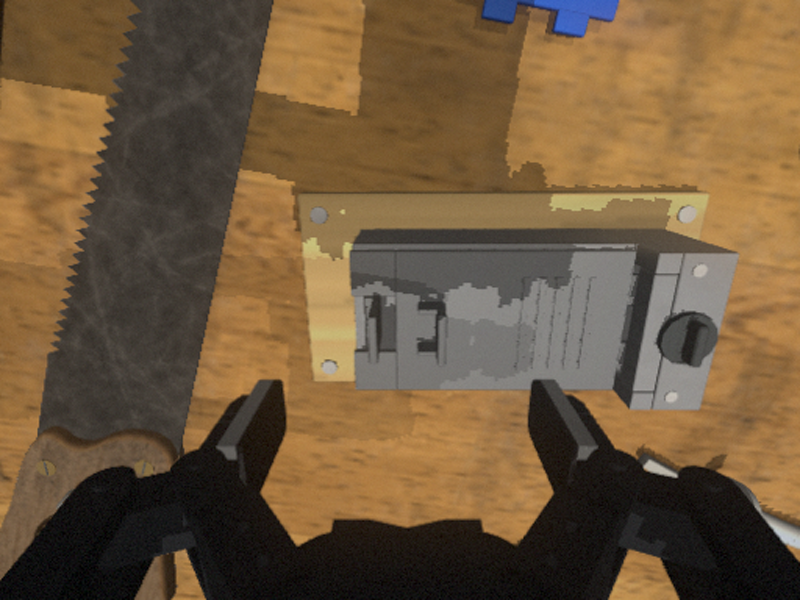

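The wrist view shows the tab at about (374,335) and the rib at about (438,335) in the 800x600 picture. The fingers are symmetric about column 407. An enlarged crop will let me measure this.

Run:
```python
from h import *
c=pickle.load(open("wrist2.pkl","rb"))
cv2.imwrite("pics/cropW2.png",cv2.resize(c["frame"][150:255,215:315,::-1],None,fx=5.7,fy=5.7,interpolation=cv2.INTER_CUBIC))
```

```text
(no output)
```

View pics/cropW2.png

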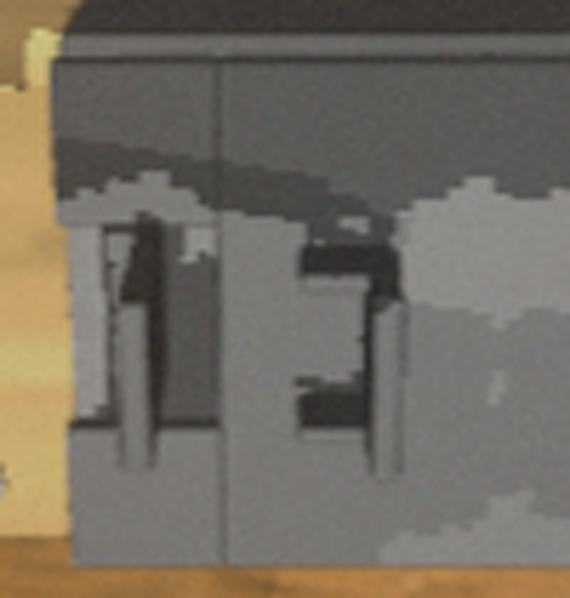

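Run:
```python
from h import *
np.set_printoptions(precision=4,suppress=True)
c=pickle.load(open("wrist2.pkl","rb"))
f=lambda p,z:ray(c,((p[0]+.5)/5.7+215-.5,(p[1]+.5)/5.7+150-.5),z)
o=c["obs"]["eef_pos"];a=.160
Rt=np.array([[np.cos(a),np.sin(a)],[-np.sin(a),np.cos(a)]])
for p,z in [((120,304),.076),((143,304),.076),((122,468),.076),((152,468),.076),((378,306),.076),((405,306),.076),((372,474),.076),((402,474),.076),((54,61),.056),((73,565),.056)]:
    w=f(p,z);print(p,w,Rt@(w-o)[:2])
```

```text
(120, 304) [0.5512 0.1626 0.076 ] [-0.0174  0.0106]
(143, 304) [0.554  0.1631 0.076 ] [-0.0146  0.0106]
(122, 468) [0.5544 0.1402 0.076 ] [-0.0179 -0.0121]
(152, 468) [0.5582 0.1408 0.076 ] [-0.014  -0.0121]
(378, 306) [0.5828 0.1675 0.076 ] [0.0145 0.0104]
(405, 306) [0.586 0.168 0.076] [0.0178 0.0104]
(372, 474) [0.5863 0.1445 0.076 ] [ 0.0142 -0.0129]
(402, 474) [0.59   0.1452 0.076 ] [ 0.0181 -0.0128]
(54, 61) [0.5376 0.1868 0.056 ] [-0.0271  0.0366]
(73, 565) [0.5491 0.1126 0.056 ] [-0.0275 -0.0385]
```

{"op": "drive_tool", "data": {"deltas": [{"slide": [0, 0, 0.1], "delta_rot": [0, 0, 0], "hand": 0.6}, {"slide": [0, 0, 0.1], "delta_rot": [0, 0, 0], "hand": 0.6}, {"slide": [0, 0, 0.1], "delta_rot": [0, 0, 0], "hand": 0.6}, {"slide": [0, 0, 0.1], "delta_rot": [0, 0, 0], "hand": 0.6}, {"slide": [0, 0, 0.1], "delta_rot": [0, 0, 0], "hand": 0.6}]}}

```text
time_s: 4.0
eef_pos: [0.572, 0.1552, 0.09]
eef_rot: [0.0, 0.649, 0.761, -0.0]
wrist_force: [0.6, 1.2, 0.7]
opening: 0.6
```

Run:
```python
from bench import ctrl
from h import *
o=ctrl.get_obs();print(o["eef_pos"],o["eef_rot"],o["wrist_force"],o["torque"],o["opening"])
c=ctrl.camera("wrist");c["obs"]=o;pickle.dump(c,open("wrist3.pkl","wb"))
cv2.imwrite("pics/wrist3.png",cv2.resize(c["frame"][100:340,140:460,::-1],(800,600),interpolation=cv2.INTER_CUBIC))
```

```text
[0.5720356  0.15524581 0.08997944] [ 7.12480778e-07  6.48555474e-01  7.61167391e-01 -1.39114802e-05] [0.6263725  1.18821068 0.72797172] [ 0.03130328  0.04316822 -0.01860631] 0.5997320952955574
```

View pics/wrist3.png

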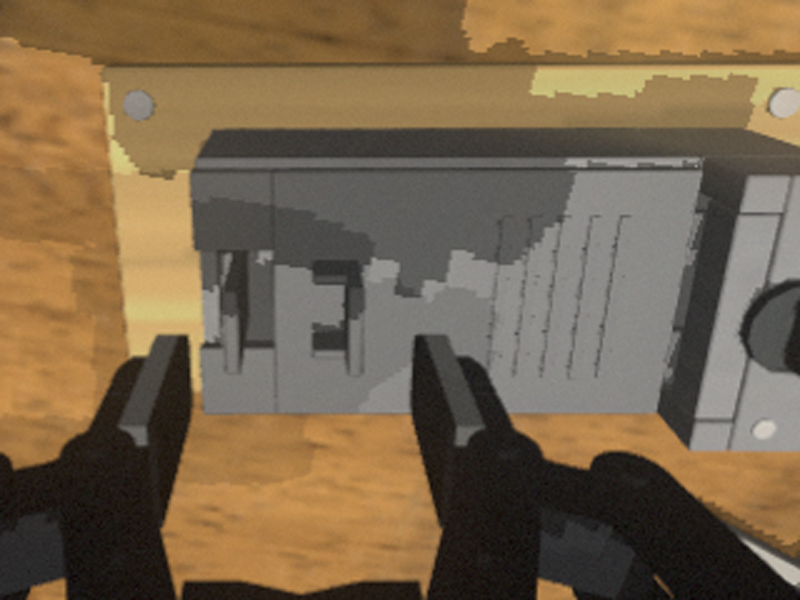

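Run:
```python
from h import *
np.set_printoptions(precision=4,suppress=True)
c=pickle.load(open("wrist3.pkl","rb"))
cv2.imwrite("pics/cropW3.png",cv2.resize(c["frame"][160:280,180:340,::-1],None,fx=5,fy=5,interpolation=cv2.INTER_CUBIC))
f=lambda p,z:ray(c,((p[0]+.5)/2.5+140-.5,(p[1]+.5)/2.5+100-.5),z)
o=c["obs"]["eef_pos"];a=.160
Rt=np.array([[np.cos(a),np.sin(a)],[-np.sin(a),np.cos(a)]])
for p,z in [((224,290),.076),((226,373),.076),((241,373),.076),((347,295),.076),((362,295),.076),((348,375),.076),((363,375),.076)]:
    w=f(p,z);print(p,w,Rt@(w-o)[:2])
```

```text
(224, 290) [0.5512 0.1633 0.076 ] [-0.0193  0.0112]
(226, 373) [0.5547 0.1398 0.076 ] [-0.0196 -0.0125]
(241, 373) [0.5585 0.1404 0.076 ] [-0.0157 -0.0125]
(347, 295) [0.5818 0.1668 0.076 ] [0.0115 0.0098]
(362, 295) [0.5855 0.1674 0.076 ] [0.0153 0.0098]
(348, 375) [0.5862 0.1443 0.076 ] [ 0.0123 -0.0131]
(363, 375) [0.5901 0.1449 0.076 ] [ 0.0162 -0.0131]
```

View pics/cropW3.png

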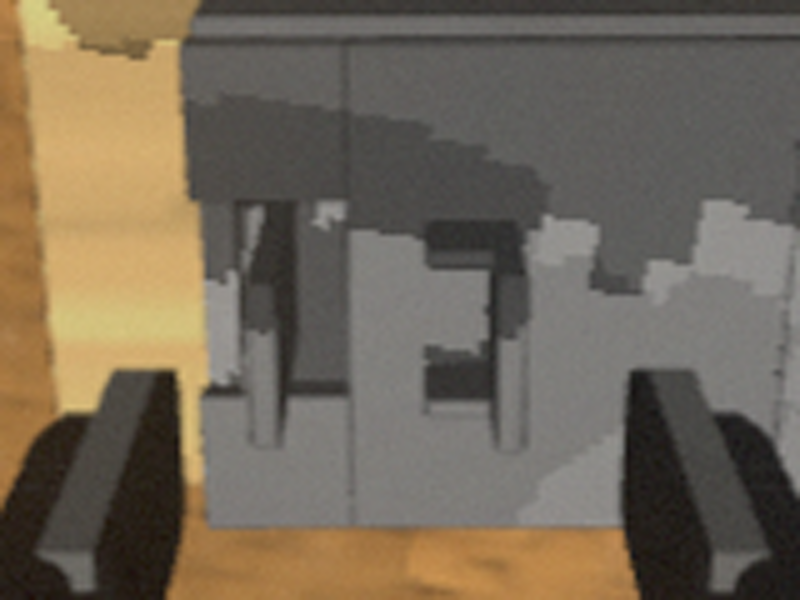

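{"op": "drive_tool", "data": {"deltas": [{"slide": [-0.026, -0.038, 0.1], "delta_rot": [0, 0, 0], "hand": 0.6}, {"slide": [0, 0, 0.15], "delta_rot": [0, 0, 0], "hand": 0.6}, {"slide": [0, 0, 0.15], "delta_rot": [0, 0, 0], "hand": 0.6}, {"slide": [0, 0, 0.15], "delta_rot": [0, 0, 0], "hand": 0.6}, {"slide": [0, 0, 0.08], "delta_rot": [0, 0, 0], "hand": 0.56}]}}

```text
time_s: 4.68
eef_pos: [0.57, 0.1536, 0.058]
eef_rot: [-0.0, 0.649, 0.761, -0.0]
wrist_force: [-0.1, 0.7, 0.4]
opening: 0.56
```

{"op": "drive_tool", "data": {"deltas": [{"slide": [0, 0, 0], "delta_rot": [0, 0, 0], "hand": 0.52}, {"slide": [0, 0, 0], "delta_rot": [0, 0, 0], "hand": 0.48}, {"slide": [0, 0, 0], "delta_rot": [0, 0, 0], "hand": 0.46}, {"slide": [0, 0, 0], "delta_rot": [0, 0, 0], "hand": 0.45}, {"slide": [0, 0, 0], "delta_rot": [0, 0, 0], "hand": 0.45}]}}

```text
time_s: 5.3
eef_pos: [0.5705, 0.1537, 0.0589]
eef_rot: [0.0, 0.649, 0.761, 0.0]
wrist_force: [-1.1, 0.8, 0.2]
opening: 0.45
```

Run:
```python
from bench import ctrl
from h import *
o=ctrl.get_obs();print(o["eef_pos"],o["eef_rot"],o["wrist_force"],o["torque"],o["opening"])
c=ctrl.camera("wrist");c["obs"]=o;pickle.dump(c,open("wrist4.pkl","wb"))
cv2.imwrite("pics/wrist4.png",cv2.resize(c["frame"][160:280,180:340,::-1],None,fx=5,fy=5,interpolation=cv2.INTER_CUBIC))
```

```text
[0.57046482 0.15366744 0.05892088] [7.81836577e-05 6.48559213e-01 7.61164198e-01 7.33349273e-05] [-1.11034694  0.77258887  0.17628344] [0.00534613 0.02566272 0.0099373 ] 0.4498133060392724
```

View pics/wrist4.png

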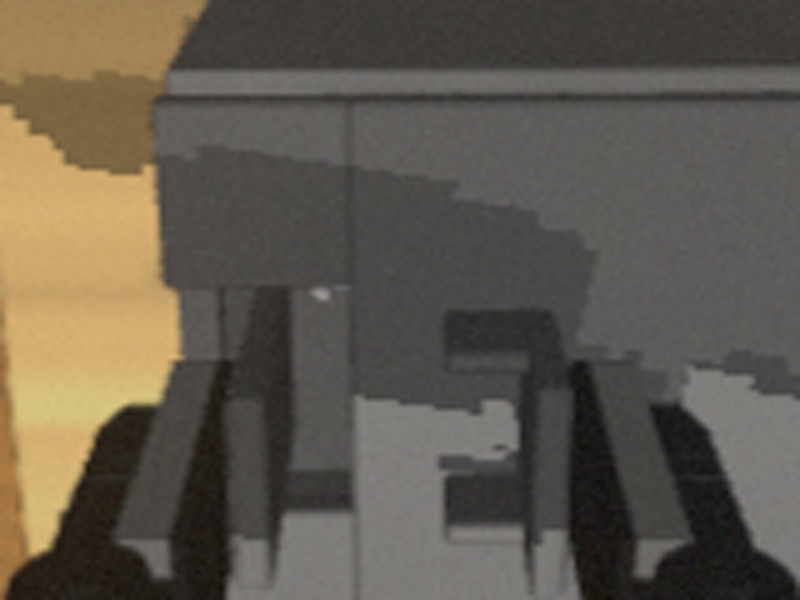

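{"op": "drive_tool", "data": {"deltas": [{"slide": [0, 0, 0], "delta_rot": [0, 0, 0], "hand": 0.44}, {"slide": [0, 0, 0], "delta_rot": [0, 0, 0], "hand": 0.435}, {"slide": [0, 0, 0], "delta_rot": [0, 0, 0], "hand": 0.43}, {"slide": [0, 0, 0], "delta_rot": [0, 0, 0], "hand": 0.425}, {"slide": [0, 0, 0], "delta_rot": [0, 0, 0], "hand": 0.425}]}}

```text
time_s: 5.98
eef_pos: [0.5704, 0.1537, 0.0588]
eef_rot: [-0.0, 0.649, 0.761, -0.0]
wrist_force: [1.1, -0.2, -0.5]
opening: 0.426
```

```bash
cat > o.py <<'E'
from bench import ctrl
import numpy as np
np.set_printoptions(precision=4,suppress=True)
o=ctrl.get_obs()
a=.16;R=np.array([[np.cos(a),np.sin(a),0],[-np.sin(a),np.cos(a),0],[0,0,1]])
print(o["time_s"],o["eef_pos"],o["eef_rot"],"F unit",R@o["wrist_force"],"T unit",R@o["torque"],o["opening"])
E
python3 o.py
```

```text
5.975 [0.5704 0.1537 0.0588] [-0.      0.6486  0.7612 -0.    ] F unit [ 1.0211 -0.3889 -0.4879] T unit [-0.018   0.0285  0.0353] 0.42614651822216726
```

{"op": "drive_tool", "data": {"deltas": [{"slide": [0, 0, 0], "delta_rot": [0, 0, 0], "hand": 0.42}, {"slide": [0, 0.004, 0], "delta_rot": [0, 0, 0], "hand": 0.42}, {"slide": [0, 0.004, 0], "delta_rot": [0, 0, 0], "hand": 0.415}, {"slide": [0, 0.004, 0], "delta_rot": [0, 0, 0], "hand": 0.41}, {"slide": [0, 0, 0], "delta_rot": [0, 0, 0], "hand": 0.41}]}}

```text
time_s: 6.6
eef_pos: [0.571, 0.1537, 0.0589]
eef_rot: [-0.0, 0.649, 0.761, -0.0]
wrist_force: [-1.1, 0.1, 2.4]
opening: 0.409
```

```bash
python3 o.py
```

```text
6.6 [0.571  0.1537 0.0589] [-0.      0.6486  0.7612 -0.    ] F unit [-1.1007  0.3255  2.4057] T unit [-0.0107  0.3323  0.0144] 0.40884836629212956
```

{"op": "drive_tool", "data": {"deltas": [{"slide": [0, 0.004, -0.002], "delta_rot": [0, 0, 0], "hand": 0.405}, {"slide": [0, 0.004, -0.002], "delta_rot": [0, 0, 0], "hand": 0.4}, {"slide": [0, 0.004, -0.002], "delta_rot": [0, 0, 0], "hand": 0.395}, {"slide": [0, 0.004, 0], "delta_rot": [0, 0, 0], "hand": 0.39}, {"slide": [0, 0, 0], "delta_rot": [0, 0, 0], "hand": 0.39}]}}

```text
time_s: 7.22
eef_pos: [0.5718, 0.1538, 0.0591]
eef_rot: [0.0, 0.649, 0.761, 0.0]
wrist_force: [0.3, -0.7, 1.5]
opening: 0.392
```

```bash
python3 o.py
```

```text
7.225 [0.5718 0.1538 0.0591] [0.     0.6486 0.7612 0.    ] F unit [ 0.1477 -0.7742  1.5274] T unit [-0.0011  0.1561 -0.0386] 0.3920595433202283
```

{"op": "drive_tool", "data": {"deltas": [{"slide": [0, 0.004, -0.002], "delta_rot": [0, 0, 0], "hand": 0.385}, {"slide": [0, 0.004, -0.002], "delta_rot": [0, 0, 0], "hand": 0.38}, {"slide": [0, 0.004, -0.002], "delta_rot": [0, 0, 0], "hand": 0.375}, {"slide": [0, 0.004, 0], "delta_rot": [0, 0, 0], "hand": 0.37}, {"slide": [0, 0, 0], "delta_rot": [0, 0, 0], "hand": 0.37}]}}

```text
time_s: 7.85
eef_pos: [0.5724, 0.154, 0.0593]
eef_rot: [-0.0, 0.649, 0.761, -0.0]
wrist_force: [-0.8, -0.5, -0.6]
opening: 0.371
```

```bash
python3 o.py
```

```text
7.85 [0.5724 0.154  0.0593] [-0.0002  0.6486  0.7612 -0.0002] F unit [-0.903  -0.3989 -0.5943] T unit [-0.015   0.0954  0.0229] 0.370806640240391
```

{"op": "drive_tool", "data": {"deltas": [{"slide": [0, 0.004, 0], "delta_rot": [0, 0, 0], "hand": 0.366}, {"slide": [0, 0.002, 0], "delta_rot": [0, 0, 0], "hand": 0.363}, {"slide": [0, 0, 0], "delta_rot": [0, 0, 0], "hand": 0.36}, {"slide": [0, 0, 0], "delta_rot": [0, 0, 0], "hand": 0.36}, {"slide": [0, 0, 0], "delta_rot": [0, 0, 0], "hand": 0.36}]}}

```text
time_s: 8.48
eef_pos: [0.5729, 0.1541, 0.0594]
eef_rot: [-0.0, 0.649, 0.761, 0.0]
wrist_force: [-0.3, 0.4, -0.6]
opening: 0.364
```

```bash
python3 o.py
```

```text
8.475 [0.5729 0.1541 0.0594] [-0.      0.6486  0.7612  0.    ] F unit [-0.2295  0.3918 -0.6324] T unit [ 0.0216  0.0296 -0.0446] 0.3638957115500289
```

{"op": "drive_tool", "data": {"deltas": [{"slide": [0, 0, 0], "delta_rot": [0, 0, 0], "hand": 0.358}, {"slide": [0, 0, 0], "delta_rot": [0, 0, 0], "hand": 0.358}, {"slide": [0, 0, 0], "delta_rot": [0, 0, 0], "hand": 0.358}, {"slide": [0, 0, 0], "delta_rot": [0, 0, 0], "hand": 0.358}, {"slide": [0, 0, 0], "delta_rot": [0, 0, 0], "hand": 0.358}]}}

```text
time_s: 9.1
eef_pos: [0.5729, 0.154, 0.0594]
eef_rot: [0.0, 0.649, 0.761, -0.0]
wrist_force: [0.2, -0.2, 0.2]
opening: 0.361
```

```bash
python3 o.py
python3 - <<'E'
from bench import ctrl
from h import *
c=ctrl.camera("wrist");pickle.dump(c,open("wrist5.pkl","wb"))
cv2.imwrite("pics/wrist5.png",cv2.resize(c["frame"][140:290,160:360,::-1],None,fx=4,fy=4,interpolation=cv2.INTER_CUBIC))
E
```

```text
9.1 [0.5729 0.154  0.0594] [ 0.      0.6486  0.7612 -0.    ] F unit [ 0.2146 -0.1935  0.1599] T unit [0.005  0.0462 0.0133] 0.3609725070322435
```

View pics/wrist5.png

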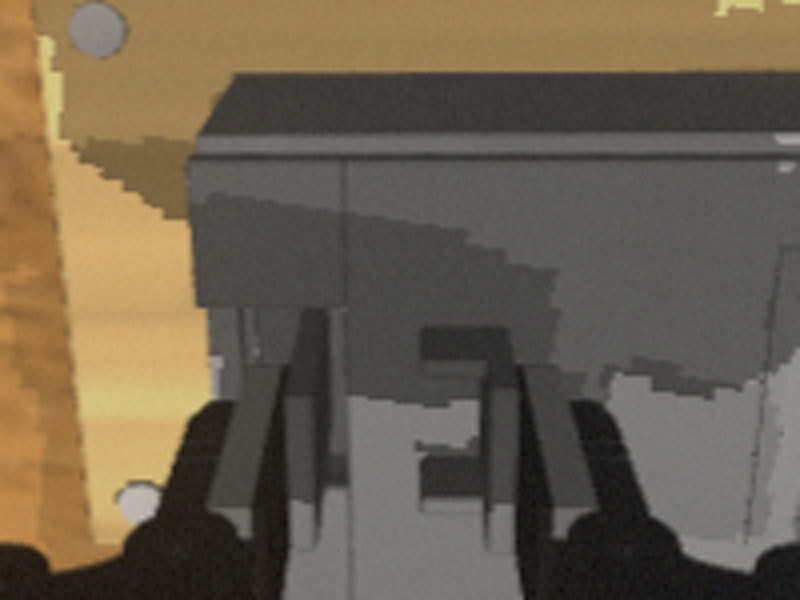

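{"op": "drive_tool", "data": {"deltas": [{"slide": [0, 0.002, 0], "delta_rot": [0, 0, 0], "hand": 0.355}, {"slide": [0, 0, 0], "delta_rot": [0, 0, 0], "hand": 0.355}, {"slide": [0, 0, 0], "delta_rot": [0, 0, 0], "hand": 0.355}, {"slide": [0, 0, 0], "delta_rot": [0, 0, 0], "hand": 0.355}, {"slide": [0, 0, 0], "delta_rot": [0, 0, 0], "hand": 0.355}]}}

```text
time_s: 9.78
eef_pos: [0.5729, 0.154, 0.0594]
eef_rot: [-0.0, 0.649, 0.761, -0.0]
wrist_force: [-0.2, -0.2, 0.9]
opening: 0.357
```

```bash
python3 o.py
python3 - <<'E'
from bench import ctrl
for i in range(4):
    ctrl.camera("wrist");o=ctrl.get_obs();print(o["opening"],o["wrist_force"])
E
```

```text
9.775 [0.5729 0.154  0.0594] [-0.      0.6485  0.7612 -0.0001] F unit [-0.234  -0.1674  0.8752] T unit [-0.0038  0.1736 -0.0225] 0.3565050427667636
0.35904963036844667 [ 0.46672794 -0.11709597  0.66478178]
0.35584214348411297 [-0.64117412 -0.38838615 -0.51158407]
0.357257313499932 [-0.57779273  0.25135018  0.47543419]
0.35911325216981876 [-0.64506249 -0.53819966  0.83039611]
```

{"op": "drive_tool", "data": {"deltas": [{"slide": [0, 0.002, 0], "delta_rot": [0, 0, 0], "hand": 0.352}, {"slide": [0, 0, 0], "delta_rot": [0, 0, 0], "hand": 0.35}, {"slide": [0, 0, 0], "delta_rot": [0, 0, 0], "hand": 0.35}, {"slide": [0, 0, 0], "delta_rot": [0, 0, 0], "hand": 0.35}, {"slide": [0, 0, 0], "delta_rot": [0, 0, 0], "hand": 0.35}]}}

```text
time_s: 10.6
eef_pos: [0.573, 0.1541, 0.0594]
eef_rot: [-0.0, 0.649, 0.761, -0.0]
wrist_force: [-1.9, -0.4, 1.9]
opening: 0.358
```

```bash
cat > avg.py <<'E'
from bench import ctrl
import numpy as np,sys
np.set_printoptions(precision=4,suppress=True)
a=.16;R=np.array([[np.cos(a),np.sin(a),0],[-np.sin(a),np.cos(a),0],[0,0,1]])
L=[]
for i in range(int(sys.argv[1])):
    ctrl.camera("wrist");o=ctrl.get_obs();L.append(np.r_[o["opening"],R@o["wrist_force"],R@o["torque"]])
print(np.mean(L,0),o["time_s"],o["eef_pos"],o["eef_rot"])
E
python3 avg.py 6
```

```text
[ 0.3551 -2.1219 -0.2127  2.182  -0.0035  0.4659 -0.0252] 10.9 [0.5731 0.1541 0.0594] [0.     0.6486 0.7612 0.    ]
```

{"op": "drive_tool", "data": {"deltas": [{"slide": [0, -0.004, -0.003], "delta_rot": [0, 0, 0], "hand": 0.35}, {"slide": [0, 0.001, -0.021], "delta_rot": [0.0027, 0, 0], "hand": 0.35}, {"slide": [0, 0.001, -0.021], "delta_rot": [0.0027, 0, 0], "hand": 0.35}, {"slide": [0, 0.001, -0.021], "delta_rot": [0.0027, 0, 0], "hand": 0.35}, {"slide": [0, 0, 0], "delta_rot": [0, 0, 0], "hand": 0.35}]}}

```text
time_s: 11.52
eef_pos: [0.5733, 0.1541, 0.0627]
eef_rot: [-0.008, 0.649, 0.761, -0.01]
wrist_force: [-0.4, -0.5, -0.8]
opening: 0.353
```

```bash
python3 avg.py 4
python3 - <<'E'
from bench import ctrl
from h import *
c=ctrl.camera("wrist")
cv2.imwrite("pics/wrist6.png",cv2.resize(c["frame"][100:290,160:410,::-1],None,fx=3,fy=3,interpolation=cv2.INTER_CUBIC))
E
```

```text
[ 0.3568 -0.5137 -0.1308 -1.4169 -0.0076  0.0243  0.0035] 11.725 [0.573  0.1541 0.0626] [-0.0083  0.6485  0.7611 -0.0097]
```

View pics/wrist6.png

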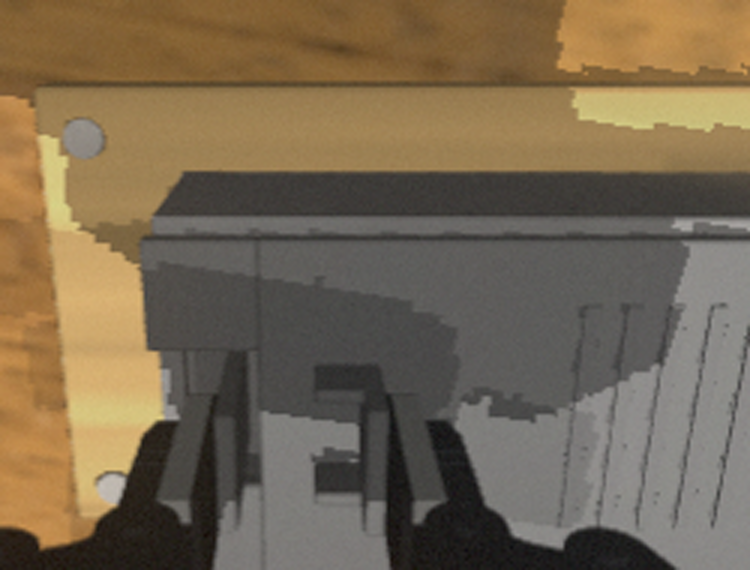

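{"op": "drive_tool", "data": {"deltas": [{"slide": [0, 0.001, -0.021], "delta_rot": [0.0027, 0, 0], "hand": 0.35}, {"slide": [0, 0.001, -0.021], "delta_rot": [0.0027, 0, 0], "hand": 0.35}, {"slide": [0, 0.001, -0.021], "delta_rot": [0.0027, 0, 0], "hand": 0.35}, {"slide": [0, 0, 0], "delta_rot": [0, 0, 0], "hand": 0.35}, {"slide": [0, 0, 0], "delta_rot": [0, 0, 0], "hand": 0.35}]}}

```text
time_s: 12.4
eef_pos: [0.5733, 0.1541, 0.0658]
eef_rot: [-0.017, 0.648, 0.761, -0.019]
wrist_force: [0.2, 0.8, -0.0]
opening: 0.357
```

```bash
python3 avg.py 3
```

```text
[ 0.3547 -0.3349 -0.0568 -1.3127 -0.0179 -0.0215  0.0137] 12.55 [0.5732 0.1541 0.0658] [-0.0166  0.6483  0.7609 -0.0194]
```

{"op": "drive_tool", "data": {"deltas": [{"slide": [0, 0.001, -0.021], "delta_rot": [0.0027, 0, 0], "hand": 0.35}, {"slide": [0, 0.001, -0.021], "delta_rot": [0.0027, 0, 0], "hand": 0.35}, {"slide": [0, 0.001, -0.021], "delta_rot": [0.0027, 0, 0], "hand": 0.35}, {"slide": [0, 0.001, -0.021], "delta_rot": [0.0027, 0, 0], "hand": 0.35}, {"slide": [0, 0, 0], "delta_rot": [0, 0, 0], "hand": 0.35}]}}

```text
time_s: 13.18
eef_pos: [0.5739, 0.1542, 0.0701]
eef_rot: [-0.028, 0.648, 0.76, -0.032]
wrist_force: [0.7, -0.2, -1.5]
opening: 0.358
```

```bash
python3 avg.py 3
python3 - <<'E'
from bench import ctrl
from h import *
for n in ["wrist","side","scene"]:
    c=ctrl.camera(n);pickle.dump(c,open(n+"7.pkl","wb"))
    cv2.imwrite(f"pics/{n}7.png",cv2.resize(c["frame"][:,:,::-1] if n=="wrist" else (c["frame"][150:220,215:295,::-1] if n=="side" else c["frame"][130:230,170:270,::-1]),(640,480) if n=="wrist" else None,fx=0 if n=="wrist" else 6,fy=0 if n=="wrist" else 6,interpolation=cv2.INTER_CUBIC))
E
```

```text
[ 0.3576 -0.2311  0.0679 -1.1504 -0.027  -0.0357 -0.0148] 13.325 [0.5737 0.1542 0.0699] [-0.0275  0.648   0.7605 -0.0323]
```

View pics/side7.png

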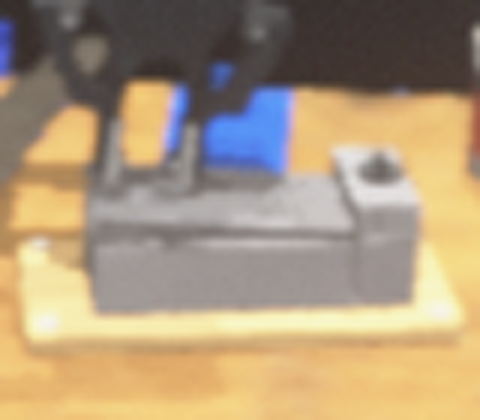

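View pics/wrist7.png

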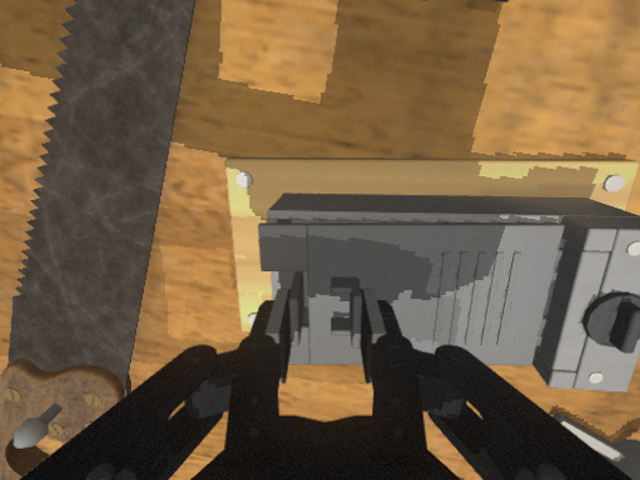

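{"op": "drive_tool", "data": {"deltas": [{"slide": [0, -0.02, 0.0017], "delta_rot": [0, 0, 0], "hand": 0.35}, {"slide": [0, -0.02, 0.0017], "delta_rot": [0, 0, 0], "hand": 0.35}, {"slide": [0, -0.02, 0.0017], "delta_rot": [0, 0, 0], "hand": 0.35}, {"slide": [0, -0.02, 0.0017], "delta_rot": [0, 0, 0], "hand": 0.35}, {"slide": [0, 0, 0], "delta_rot": [0, 0, 0], "hand": 0.35}]}}

```text
time_s: 14.1
eef_pos: [0.5697, 0.1535, 0.07]
eef_rot: [-0.028, 0.648, 0.76, -0.032]
wrist_force: [-0.6, 0.5, 0.1]
opening: 0.353
```

```bash
python3 avg.py 2
```

```text
[ 0.3588 -0.0642 -0.3127 -0.8032 -0.0249 -0.0219  0.0092] 14.2 [0.5698 0.1536 0.07  ] [-0.0275  0.648   0.7605 -0.0323]
```

Free so far, with only the cover's weight felt. I'll draw on the remaining way.

{"op": "drive_tool", "data": {"deltas": [{"slide": [0, -0.03, 0.0025], "delta_rot": [0, 0, 0], "hand": 0.35}, {"slide": [0, -0.03, 0.0025], "delta_rot": [0, 0, 0], "hand": 0.35}, {"slide": [0, -0.03, 0.0025], "delta_rot": [0, 0, 0], "hand": 0.35}, {"slide": [0, -0.03, 0.0025], "delta_rot": [0, 0, 0], "hand": 0.35}, {"slide": [0, 0, 0], "delta_rot": [0, 0, 0], "hand": 0.35}]}}

```text
time_s: 14.82
eef_pos: [0.5637, 0.1526, 0.0701]
eef_rot: [-0.027, 0.648, 0.76, -0.032]
wrist_force: [0.7, -0.7, -1.6]
opening: 0.354
```

```bash
python3 avg.py 2
```

```text
[ 0.3522 -0.5119  0.3423 -0.8265 -0.0043 -0.0427 -0.0583] 14.925 [0.5639 0.1526 0.07  ] [-0.0275  0.648   0.7605 -0.0323]
```

{"op": "drive_tool", "data": {"deltas": [{"slide": [0, -0.03, 0.0025], "delta_rot": [0, 0, 0], "hand": 0.35}, {"slide": [0, -0.03, 0.0025], "delta_rot": [0, 0, 0], "hand": 0.35}, {"slide": [0, -0.03, 0.0025], "delta_rot": [0, 0, 0], "hand": 0.35}, {"slide": [0, 0, 0], "delta_rot": [0, 0, 0], "hand": 0.35}, {"slide": [0, 0, 0], "delta_rot": [0, 0, 0], "hand": 0.35}]}}

```text
time_s: 15.55
eef_pos: [0.5594, 0.1518, 0.07]
eef_rot: [-0.027, 0.648, 0.76, -0.032]
wrist_force: [0.1, 0.0, -1.6]
opening: 0.356
```

```bash
python3 avg.py 2
python3 - <<'E'
from bench import ctrl
from h import *
for n in ["wrist","side"]:
    c=ctrl.camera(n);pickle.dump(c,open(n+"8.pkl","wb"))
    f=c["frame"][:,:,::-1]
    cv2.imwrite(f"pics/{n}8.png",cv2.resize(f,(640,480),interpolation=cv2.INTER_CUBIC) if n=="wrist" else cv2.resize(f[150:220,215:295],None,fx=6,fy=6,interpolation=cv2.INTER_CUBIC))
E
```

```text
[ 0.3523  0.1049 -0.1786 -1.6306  0.0007 -0.0318  0.0019] 15.65 [0.5594 0.1519 0.07  ] [-0.0275  0.648   0.7605 -0.0323]
```

View pics/side8.png

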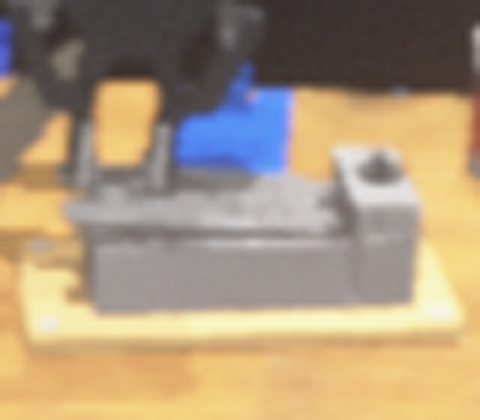

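View pics/wrist8.png

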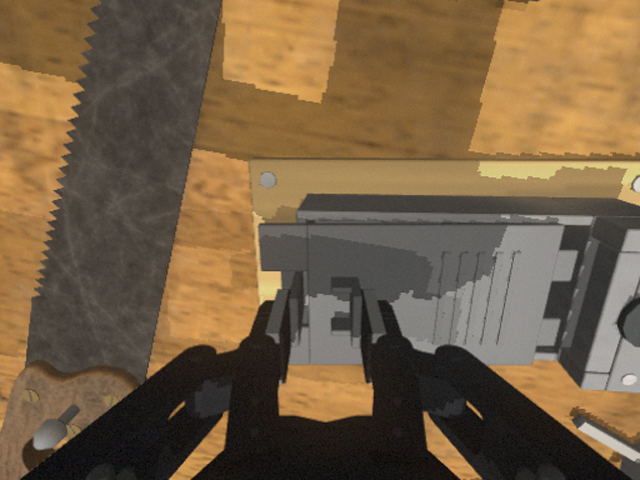

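The tongues are visible and fully out, at about (565,270) and (548,350). The force felt is only the cover's weight. Next I back off a little and lift.

{"op": "drive_tool", "data": {"deltas": [{"slide": [0, -0.06, 0.005], "delta_rot": [0, 0, 0], "hand": 0.35}, {"slide": [0, -0.08, -0.05], "delta_rot": [0, 0, 0], "hand": 0.35}, {"slide": [0, -0.05, -0.15], "delta_rot": [0, 0, 0], "hand": 0.35}, {"slide": [0, -0.02, -0.25], "delta_rot": [0, 0, 0], "hand": 0.35}, {"slide": [0, -0.02, -0.25], "delta_rot": [0, 0, 0], "hand": 0.35}]}}

```text
time_s: 16.38
eef_pos: [0.5514, 0.1506, 0.107]
eef_rot: [-0.027, 0.648, 0.76, -0.032]
wrist_force: [-0.2, 0.5, -1.5]
opening: 0.356
```

{"op": "drive_tool", "data": {"deltas": [{"slide": [0, -0.02, -0.25], "delta_rot": [0, 0, 0], "hand": 0.35}, {"slide": [0, -0.02, -0.25], "delta_rot": [0, 0, 0], "hand": 0.35}, {"slide": [0, 0, -0.2], "delta_rot": [-0.007, 0, 0], "hand": 0.35}, {"slide": [0, 0, -0.2], "delta_rot": [-0.01, 0, 0], "hand": 0.35}, {"slide": [0, 0, -0.1], "delta_rot": [-0.01, 0, 0], "hand": 0.35}]}}

```text
time_s: 17.0
eef_pos: [0.5528, 0.1508, 0.1564]
eef_rot: [0.001, 0.649, 0.761, 0.001]
wrist_force: [-0.1, 0.6, -1.2]
opening: 0.352
```

```bash
python3 avg.py 2
python3 - <<'E'
from bench import ctrl
from h import *
for n in ["wrist","side"]:
    c=ctrl.camera(n);pickle.dump(c,open(n+"9.pkl","wb"))
    f=c["frame"][:,:,::-1]
    cv2.imwrite(f"pics/{n}9.png",cv2.resize(f,(640,480),interpolation=cv2.INTER_CUBIC) if n=="wrist" else cv2.resize(f[100:220,185:295],None,fx=5,fy=5,interpolation=cv2.INTER_CUBIC))
E
```

```text
[ 0.3561  0.7711 -0.265  -0.8856 -0.0031  0.0001  0.0159] 17.1 [0.5523 0.1509 0.1563] [0.0006 0.6485 0.7612 0.0007]
```

View pics/side9.png

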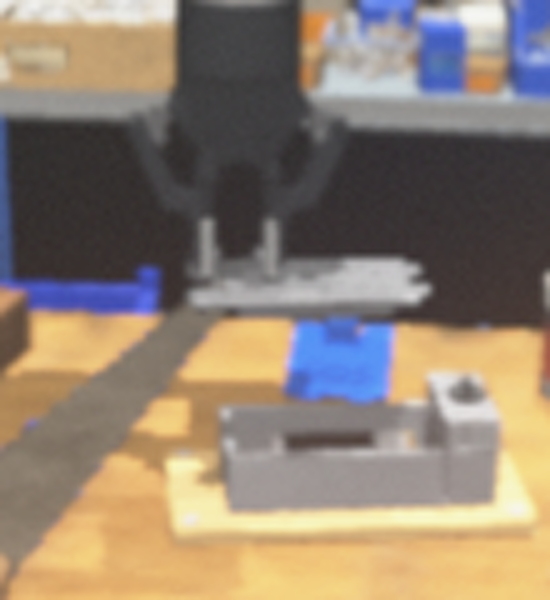

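View pics/wrist9.png

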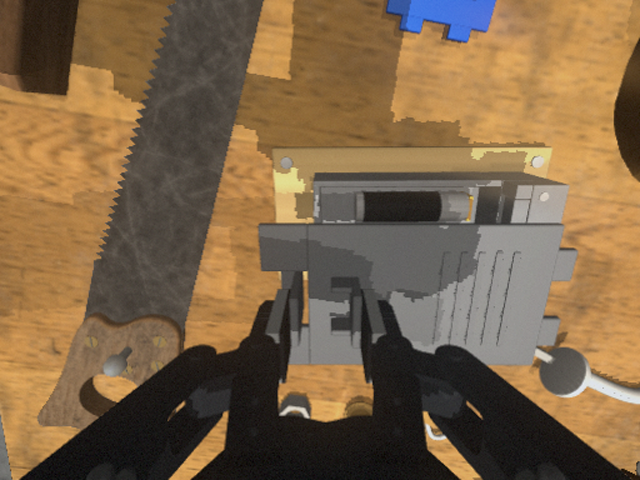

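{"op": "drive_tool", "data": {"deltas": [{"slide": [-0.3, -0.045, 0], "delta_rot": [0, 0, 0], "hand": 0.35}, {"slide": [-0.6, -0.045, 0], "delta_rot": [0, 0, 0], "hand": 0.35}, {"slide": [-0.8, -0.045, 0], "delta_rot": [0, 0, 0], "hand": 0.35}, {"slide": [-0.8, -0.045, 0], "delta_rot": [0, 0, 0], "hand": 0.35}, {"slide": [-0.8, -0.045, 0], "delta_rot": [0, 0, 0], "hand": 0.35}]}}

```text
time_s: 17.82
eef_pos: [0.5675, -0.0161, 0.1552]
eef_rot: [-0.0, 0.649, 0.761, -0.0]
wrist_force: [-0.3, 0.4, -1.7]
opening: 0.357
```

{"op": "drive_tool", "data": {"deltas": [{"slide": [-0.8, -0.045, 0], "delta_rot": [0, 0, 0], "hand": 0.35}, {"slide": [-0.8, -0.045, 0], "delta_rot": [0, 0, 0], "hand": 0.35}, {"slide": [-0.8, -0.045, 0], "delta_rot": [0, 0, 0], "hand": 0.35}, {"slide": [-0.8, -0.045, 0], "delta_rot": [0, 0, 0], "hand": 0.35}, {"slide": [-0.8, -0.045, 0], "delta_rot": [0, 0, 0], "hand": 0.35}]}}

```text
time_s: 18.45
eef_pos: [0.5878, -0.2154, 0.1551]
eef_rot: [-0.0, 0.649, 0.761, -0.0]
wrist_force: [-0.5, -0.5, -1.2]
opening: 0.359
```

{"op": "drive_tool", "data": {"deltas": [{"slide": [-0.7, 0, 0], "delta_rot": [0, 0, 0], "hand": 0.35}, {"slide": [-0.4, 0, 0], "delta_rot": [0, 0, 0.02], "hand": 0.35}, {"slide": [-0.15, 0, 0], "delta_rot": [0, 0, 0.03], "hand": 0.35}, {"slide": [0, 0, 0], "delta_rot": [0, 0, 0.036], "hand": 0.35}, {"slide": [0, 0, 0], "delta_rot": [0, 0, 0.03], "hand": 0.35}]}}

```text
time_s: 19.08
eef_pos: [0.597, -0.2761, 0.1548]
eef_rot: [-0.001, 0.777, 0.629, -0.0]
wrist_force: [0.4, 0.7, -0.3]
opening: 0.354
```

```bash
python3 avg.py 2
python3 - <<'E'
from bench import ctrl
from h import *
for n in ["wrist","scene"]:
    c=ctrl.camera(n);pickle.dump(c,open(n+"10.pkl","wb"))
    f=c["frame"][:,:,::-1]
    cv2.imwrite(f"pics/{n}10.png",cv2.resize(f,(640,480),interpolation=cv2.INTER_CUBIC))
E
```

```text
[ 0.3557 -0.0069 -0.2396 -0.8018 -0.0227  0.0035  0.0107] 19.175 [ 0.5971 -0.2758  0.1549] [-0.0006  0.7762  0.6305 -0.0003]
```

View pics/wrist10.png

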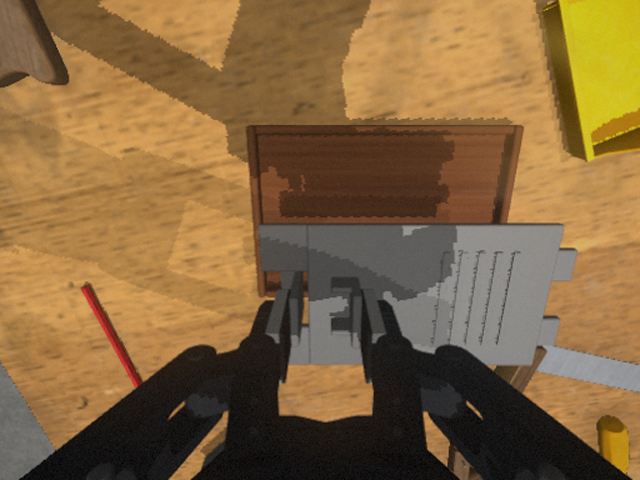

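View pics/scene10.png

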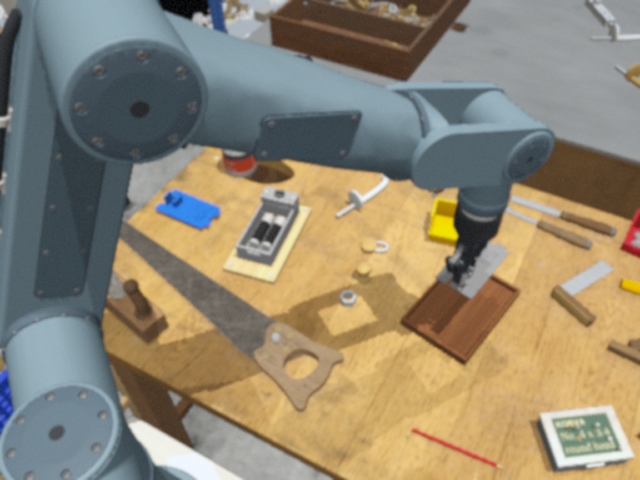

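Run:
```python
from h import *
np.set_printoptions(precision=4,suppress=True)
c=pickle.load(open("wrist10.pkl","rb"))
P=[ray(c,((x+.5)*.8-.5,(y+.5)*.8-.5),.02)[:2] for x,y in [(248,127),(522,126)]]
d=P[1]-P[0];L=np.hypot(*d);u=d/L;n=np.array([-u[1],u[0]])
print(P,L,np.arctan2(u[1],u[0]),(P[0]+P[1])/2-n*.075)
ctr=(P[0]+P[1])/2-n*.075
print("tcp target",ctr-u*.0425)
```

```text
[array([ 0.5546, -0.1888]), array([ 0.7611, -0.2315])] 0.2108197571022068 -0.20404852813894 [ 0.6426 -0.2836]
tcp target [ 0.601 -0.275]
```

{"op": "drive_tool", "data": {"deltas": [{"slide": [0, 0.05, 0.3], "delta_rot": [0, 0, 0], "hand": 0.35}, {"slide": [0, 0, 0.6], "delta_rot": [0, 0, 0], "hand": 0.35}, {"slide": [0, 0, 0.6], "delta_rot": [0, 0, 0], "hand": 0.35}, {"slide": [0, 0, 0.5], "delta_rot": [0, 0, 0], "hand": 0.35}, {"slide": [0, 0, 0.3], "delta_rot": [0, 0, 0], "hand": 0.35}]}}

```text
time_s: 19.9
eef_pos: [0.5992, -0.2746, 0.0379]
eef_rot: [-0.002, 0.775, 0.631, -0.0]
wrist_force: [-0.4, 0.1, -0.4]
opening: 0.354
```

{"op": "drive_tool", "data": {"deltas": [{"slide": [0, 0, 0.12], "delta_rot": [0, 0, 0], "hand": 0.35}, {"slide": [0, 0, 0.08], "delta_rot": [0, 0, 0], "hand": 0.35}, {"slide": [0, 0, 0.03], "delta_rot": [0, 0, 0], "hand": 0.35}, {"slide": [0, 0, 0.02], "delta_rot": [0, 0, 0], "hand": 0.35}, {"slide": [0, 0, 0], "delta_rot": [0, 0, 0], "hand": 0.35}]}}

```text
time_s: 20.52
eef_pos: [0.6006, -0.2756, 0.0286]
eef_rot: [0.0, 0.776, 0.631, 0.0]
wrist_force: [-0.6, 0.1, -1.4]
opening: 0.355
```

```bash
python3 avg.py 3
python3 - <<'E'
from bench import ctrl
from h import *
for n in ["wrist","side"]:
    c=ctrl.camera(n)
    f=c["frame"][:,:,::-1]
    cv2.imwrite(f"pics/{n}11.png",cv2.resize(f,(640,480),interpolation=cv2.INTER_CUBIC) if n=="wrist" else cv2.resize(f[200:330,180:330],None,fx=4,fy=4,interpolation=cv2.INTER_CUBIC))
E
```

```text
[ 0.3543  0.2715 -0.6643 -1.0154  0.0148  0.0093  0.013 ] 20.675 [ 0.6005 -0.2755  0.0284] [0.0002 0.7758 0.631  0.0001]
```

View pics/wrist11.png

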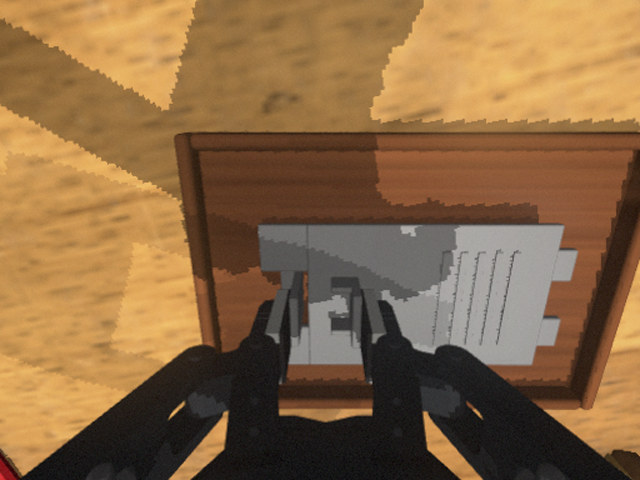

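View pics/side11.png

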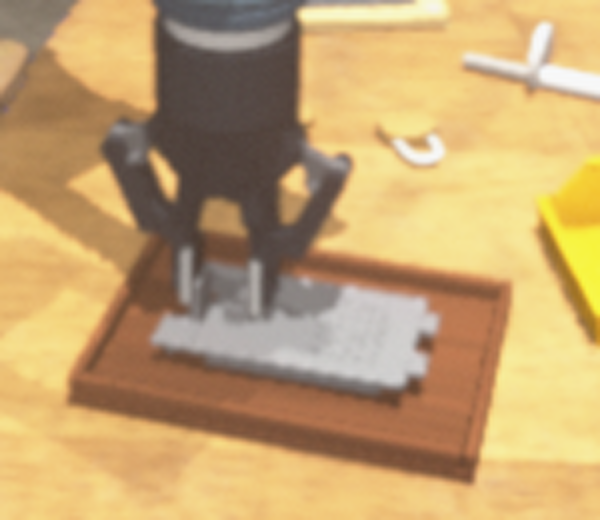

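The cover is centred over the tray floor. I'll lower it slowly until I feel contact.

{"op": "drive_tool", "data": {"deltas": [{"slide": [0, 0, 0.02], "delta_rot": [0, 0, 0], "hand": 0.35}, {"slide": [0, 0, 0.02], "delta_rot": [0, 0, 0], "hand": 0.35}, {"slide": [0, 0, 0.02], "delta_rot": [0, 0, 0], "hand": 0.35}, {"slide": [0, 0, 0.01], "delta_rot": [0, 0, 0], "hand": 0.35}, {"slide": [0, 0, 0], "delta_rot": [0, 0, 0], "hand": 0.35}]}}

```text
time_s: 21.4
eef_pos: [0.6003, -0.2754, 0.0246]
eef_rot: [-0.0, 0.776, 0.631, -0.0]
wrist_force: [-0.5, -0.5, -1.0]
opening: 0.355
```

```bash
python3 avg.py 3
```

```text
[ 0.3533  0.0183  0.1852 -1.0739 -0.0163  0.0617  0.0058] 21.55 [ 0.6004 -0.2754  0.0247] [0.     0.7757 0.6311 0.    ]
```

{"op": "drive_tool", "data": {"deltas": [{"slide": [0, 0, 0.006], "delta_rot": [0, 0, 0], "hand": 0.35}, {"slide": [0, 0, 0.006], "delta_rot": [0, 0, 0], "hand": 0.35}, {"slide": [0, 0, 0.004], "delta_rot": [0, 0, 0], "hand": 0.35}, {"slide": [0, 0, 0], "delta_rot": [0, 0, 0], "hand": 0.35}, {"slide": [0, 0, 0], "delta_rot": [0, 0, 0], "hand": 0.35}]}}

```text
time_s: 22.18
eef_pos: [0.6004, -0.2754, 0.024]
eef_rot: [0.0, 0.776, 0.631, 0.0]
wrist_force: [-0.7, 0.3, 0.8]
opening: 0.353
```

```bash
python3 avg.py 3
```

```text
[0.3568 0.1125 0.2527 0.8475 0.1032 0.1574 0.024 ] 22.325 [ 0.6004 -0.2754  0.024 ] [0.0001 0.7757 0.6311 0.    ]
```

Contact: the force has turned from -1.1 N to +0.8 N at the expected height. I'll release slowly, following the tab outwards.

{"op": "drive_tool", "data": {"deltas": [{"slide": [0, 0, 0], "delta_rot": [0, 0, 0], "hand": 0.36}, {"slide": [0, -0.008, 0], "delta_rot": [0, 0, 0], "hand": 0.37}, {"slide": [0, -0.008, 0], "delta_rot": [0, 0, 0], "hand": 0.38}, {"slide": [0, -0.008, 0], "delta_rot": [0, 0, 0], "hand": 0.39}, {"slide": [0, -0.008, 0], "delta_rot": [0, 0, 0], "hand": 0.4}]}}

```text
time_s: 22.95
eef_pos: [0.5986, -0.275, 0.0237]
eef_rot: [-0.0, 0.776, 0.631, -0.0]
wrist_force: [0.4, -0.6, -1.1]
opening: 0.399
```

{"op": "drive_tool", "data": {"deltas": [{"slide": [0, -0.008, 0], "delta_rot": [0, 0, 0], "hand": 0.41}, {"slide": [0, -0.008, 0], "delta_rot": [0, 0, 0], "hand": 0.42}, {"slide": [0, -0.006, 0], "delta_rot": [0, 0, 0], "hand": 0.43}, {"slide": [0, 0, 0], "delta_rot": [0, 0, 0], "hand": 0.45}, {"slide": [0, 0, 0], "delta_rot": [0, 0, 0], "hand": 0.5}]}}

```text
time_s: 23.58
eef_pos: [0.5978, -0.2749, 0.024]
eef_rot: [0.0, 0.776, 0.631, 0.0]
wrist_force: [1.2, 0.1, 0.1]
opening: 0.5
```

```bash
python3 avg.py 2
python3 - <<'E'
from bench import ctrl
from h import *
c=ctrl.camera("wrist")
cv2.imwrite("pics/wrist12.png",cv2.resize(c["frame"][140:310,160:410,::-1],None,fx=3,fy=3,interpolation=cv2.INTER_CUBIC))
E
```

```text
[ 0.501   0.1992  0.1119 -0.6732 -0.0077  0.0173  0.0018] 23.675 [ 0.5977 -0.2749  0.0239] [0.0001 0.7758 0.631  0.    ]
```

View pics/wrist12.png

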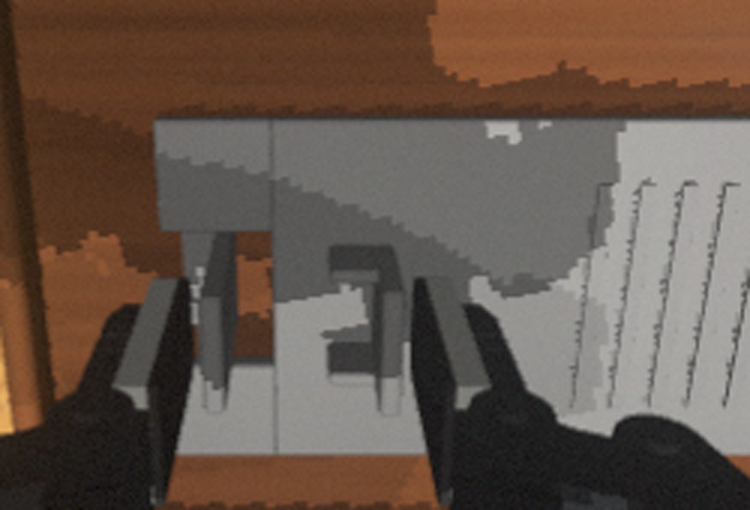

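Both fingers are clear: the left finger is left of the tab at about (205,300), and the right finger is right of the rib at about (405,300). Retreat straight up.

{"op": "drive_tool", "data": {"deltas": [{"slide": [0, 0, -0.1], "delta_rot": [0, 0, 0], "hand": 0.5}, {"slide": [0, 0, -0.2], "delta_rot": [0, 0, 0], "hand": 0.5}, {"slide": [0, 0, -0.4], "delta_rot": [0, 0, 0], "hand": 0.5}, {"slide": [0, 0, -0.6], "delta_rot": [0, 0, 0], "hand": 0.5}, {"slide": [0, 0, -0.6], "delta_rot": [0, 0, 0], "hand": 0.5}]}}

```text
time_s: 24.35
eef_pos: [0.598, -0.2751, 0.1214]
eef_rot: [0.001, 0.776, 0.631, 0.0]
wrist_force: [0.3, -0.8, -0.4]
opening: 0.5
```

{"op": "drive_tool", "data": {"deltas": [{"slide": [0, 0, -0.6], "delta_rot": [0, 0, 0], "hand": 0.5}, {"slide": [0, 0, -0.6], "delta_rot": [0, 0, 0], "hand": 0.5}, {"slide": [0, 0, -0.3], "delta_rot": [0, 0, 0], "hand": 0.5}, {"slide": [0, 0, 0], "delta_rot": [0, 0, 0], "hand": 0.5}, {"slide": [0, 0, 0], "delta_rot": [0, 0, 0], "hand": 0.5}]}}

```text
time_s: 24.98
eef_pos: [0.597, -0.2744, 0.1926]
eef_rot: [-0.001, 0.776, 0.631, -0.0]
wrist_force: [0.0, -0.2, -0.1]
opening: 0.501
```

```bash
python3 avg.py 1
python3 - <<'E'
from bench import ctrl
from h import *
ims=[]
for n in ["wrist","side","scene"]:
    c=ctrl.camera(n);cv2.imwrite(f"pics/{n}13.png",cv2.resize(c["frame"][:,:,::-1],(640,480)))
c=ctrl.camera("side");cv2.imwrite("pics/side13c.png",cv2.resize(c["frame"][150:330,180:330,::-1],None,fx=3.3,fy=3.3,interpolation=cv2.INTER_CUBIC))
S=pickle.load(open("scene0.pkl","rb"))["frame"];D=pickle.load(open("side0.pkl","rb"))["frame"]
d=np.abs(c["frame"][215:248,215:297].astype(int)-D[215:248,215:297]).max(2);print("bystander diff",d.max(),d.mean())
E
```

```text
[ 0.4976 -0.7954  0.5776 -0.6734  0.0342  0.0229  0.0065] 25.025 [ 0.5969 -0.2743  0.1922] [-0.0013  0.7758  0.631  -0.0004]
bystander diff 76 15.99519586104952
```

View pics/wrist13.png

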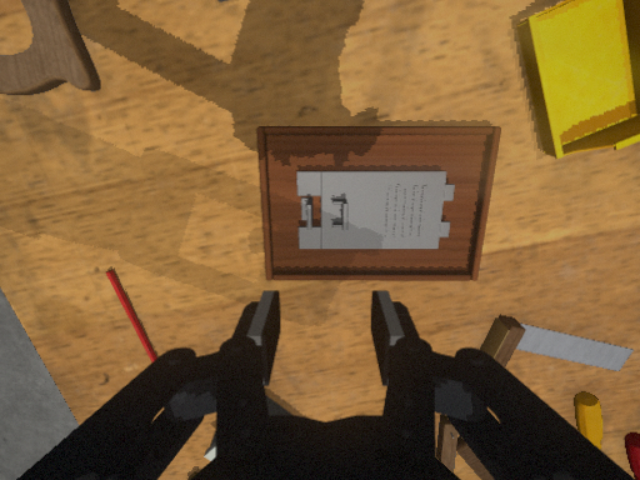

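View pics/side13c.png

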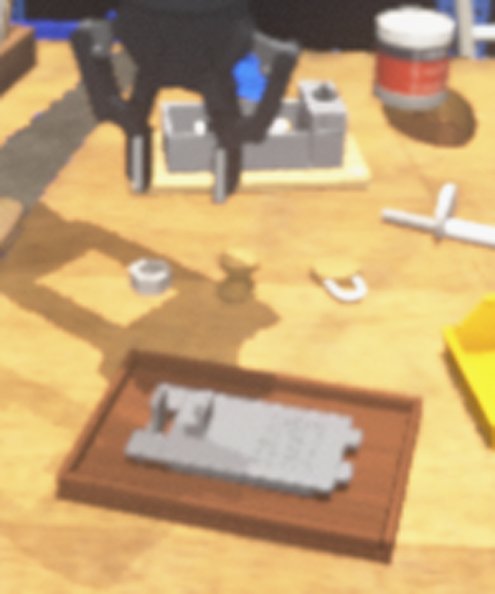

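The cover lies flat in the middle of the tray, outside up, with its top at about (370,210) in the wrist view. The nut in the side view is where it was at first, within about a pixel, and the knob and padlock look unmoved. The raw image difference over them is large (up to 76), which I put down to the arm's shadow.

Run:
```python
from bench import ctrl
print(ctrl.hand_in())
```

```text
the job is handed in; nothing more can be done
None
```

The grey battery cover is off the lock unit and lies flat, outside up, near the middle of the wooden tray. I handed the job in at about 25 s.

- **Release and lift:** I closed the pinch in small steps, following the tab in, and held it at what read as its stop while tipping the tab end up about 0.085 rad. I then drew the tongues about 14 mm out, until they showed clear of the slot.
- **Forces:** The largest wrist force in the readings I took was about 3 N, during the pinch. While tipping and drawing, only the cover's own weight (about 1 N) showed. I set the cover down at about 1 N and let the tab out slowly.
- **Last checks:** In the wrist and side views the cover lies inside the tray walls, and the gripper stands about 17 cm above it, touching nothing. By eye, the nut, knob and padlock are where they were.
- **Not confirmed:**
    - The automatic before-and-after comparison of the loose hardware did not come out clean (difference up to 76). I put that down to the arm's shadow.
    - The squeeze on the tab could not be measured directly. I estimate about 20 N from how far the fingers lagged their command.

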